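# Tap a bearing cup home around a spindle

### The job

Pick up the wooden drift standing in the plywood tray and, with its foot, tap the steel bearing cup down alternately around its rim until you feel it stop solidly, level, on the shoulder inside the green housing: keep it from cocking on the way, do not press hard, and do not touch the cup with the gripper. Then put the drift back in the tray and let go, and leave the other things on the bench where they are.

Things in the scene. Friction and masses are not known exactly. Their poses are not given: they have to be found in the camera images.
- housing: green cast bearing housing, fixed to the bench, standing spindle up: a base plate 136 x 114 x 12 mm under a round boss 100 mm across at its top. Origin: centre of its underside on the bench, z up. The boss's flat top face is 60 mm above the origin; a steel spindle, 20 mm across, stands up on the axis to 79 mm above the origin, through the cup
- cup_top (a point): centre of the upper face of the steel bearing cup's flange, z along the cup's axis, up. The flange is a flat ring, outer diameter 88 mm, inner 54 mm, 5 mm thick. At the start its skirt is just started in the bore, the flange stands 11 to 13 mm off the boss and is tilted by up to 0.045 rad
- cup: the same cup (origin: centre of the flange's underside). Tight fit: it moves only while pushed (from about 4 N; 7 N at 15 mm/s) and stays where left. Pushed on the rim, that side sinks twice as far as the middle, the opposite side hardly moves. Home is where it stops hard on a narrow shoulder in the bore, unseen, 0 to 8 mm before the flange meets the boss; pushed on at over 12 N, it tips over that
- drift_mid (a point): centre of the drift, a plain round hardwood rod 26 mm across and 120 mm long, about 70 g, which stands upright in the tray; the point is half-way up, 60 mm above its foot, z along the rod
- tray: low open plywood tray 180 (x) x 150 (y) x 22 mm high, walls and floor 5 mm, fixed. Origin: centre of its underside on the bench
- screwdriver: screwdriver lying on the bench, 200 mm long, 26 mm thick; bystander (origin mid-length, underside)
- mallet: wooden mallet lying on the bench, 260 mm long; bystander (origin mid-length, underside)
- wrench: steel wrench lying on the bench, 180 mm long; bystander (origin mid-length, underside)
- offcut: wooden offcut 120 x 70 x 30 mm; bystander (origin: centre of the underside)
- board: light board 240 x 110 x 20 mm; bystander (origin: centre of the underside)
- glue: white plastic bottle 60 mm across, 160 mm high; bystander (origin: centre of the underside)
- screw_jar: glass jar 72 mm across, 85 mm high; bystander (origin: centre of the underside)
There are look-alikes about, which are no part of the job. Leave any pink or white look-alike of the part that bears drift_mid alone.

How it is judged (in metres and radians):
On the way, in this order (a step that is already met when the one before it is completed fails the run):
1. the drift is lifted out of the tray and its foot is set on the cup (z of drift_mid in the frame of tray above 0.1 m and contact force between drift and cup above 0.5 N), for 0.02 s.
2. the cup, level, has bottomed: it is pushed against the shoulder inside the housing (contact force between cup and housing above 3 N and angle between cup_top's own z axis and vertical below 0.025 rad), for 0.04 s.
At the end, for the whole second after the job is handed in: The cup has been bottomed on its shoulder and stays down (flange at most 9.5 mm off the boss) and level within 0.025 rad; the drift's middle is inside the tray, standing or lying, released and at rest (z of cup_top in the frame of housing below 0.0745 m and angle between cup_top's own z axis and vertical below 0.025 rad and x of drift_mid in the frame of tray between -0.085 and 0.085 m and y of drift_mid in the frame of tray between -0.07 and 0.07 m and z of drift_mid in the frame of tray below 0.075 m and linear speed of drift below 0.02 m/s); the robot touches nothing.
It fails at once if the cup cocks: it tips more than 0.08 rad from square (angle between cup_top's own z axis and vertical above 0.08 rad).
It fails at once if the drift presses on the cup with more than 30 N (contact force between drift and cup above 30 N).
It fails at once if the gripper touches the cup (contact force between the fingers and cup above 0.5 N).
It fails at once if a bystander is moved by more than 30 mm (distance of any of screwdriver, mallet, wrench, offcut, board, glue, screw_jar from where it was at the start of the episode above 0.03 m).
It also fails if it takes over 72 s, if anything falls off the work surface, if the arm or the gripper's body presses on something with over 40 N, if the wrist force passes 120 N, or if a joint passes its speed limit or range.

### The arm

A 7-joint arm with a two-finger parallel gripper is mounted at the origin on the work surface. World frame = base frame: x ahead of the robot, y to its left, z up, the work surface at z = 0. Lengths are in m, angles in degrees, forces in N, time in s.
With the tool pointing down it reaches from about 0.425 to 0.875 m from the base axis. Payload 4.7 kg.
Tool frame: the origin (TCP) lies at the very end of the fingers, on their centre line; the grasp point (between the pads) lies 19 mm behind it (env.grasp_offset is the distance from the TCP to the grasp point, in m); z points along the fingers, y is the line along which they close (so a half turn about z gives the same grasp; the last joint's range is limited). The gripper opens to 87 mm and grips with 3 to 60 N. Pads are 19 mm wide; open, the fingers measure 117 mm over their backs; the gripper's body (75 mm by 190 mm) begins 51 mm behind the grasp point.
Start: joints at [-63.822, 18.392, -4.016, 83.108, 1.295, 78.541, -3.26], TCP at [0.279, 0.587, 0.198] pointing down, gripper open.
Joint ranges: [-163.93, 163.93], [-17.29, 119.83], [-79.2, 71.16], [3.27, 140.29], [-89.18, 269.18], [5.43, 117.66], [-154.24, 154.24]. Speed limits (degrees/s): [147.25, 147.25, 180, 180, 180, 180, 180].

### API

Orientations are given as [roll, pitch, yaw] about the fixed x, y, z axes, in that order (R = Rz(yaw) Ry(pitch) Rx(roll)).
In Python, from cell import env gives the robot as it stands. The module is installed in compiled form; this text tells all that it offers.
- The arm moves only by the tool drive_tool, never from a script. Its argument "moves" is one flat list of numbers, 5 for each row, row after row: the shift along the tool's x, y, z in units of 40 mm (1.0 is 40 mm), then the turn about the tool's z in units of 10 degrees (1.0 is 10 degrees), then the finger opening in mm, from 0 to 87. A call has 1 to 5 rows; each row is the pose to reach, as a shift and turn from the pose commanded when the call began, along the tool's axes at that moment; what a row does not reach only later rows make up. A row lasts 1/8 s, in which the tool goes at most 62.5 mm and 10.7 degrees, less where a joint would pass 70% of its speed; a pose out of reach is approached as far as the arm can. A call with a gripper value outside its range is refused whole. The fingers move at their own pace and stop on an object; "squeeze" is the grip in N (left out, the last holds). Time passes only in rows, so rows that repeat a pose let the fingers close. It gives the time, the measured TCP pose, the force, the opening and the grip force at its end, in the units of the state.
- env.get_obs(): the state, without advancing time (a new reading comes with each control period).
- env.read_camera(name): name is "scene" or "top" or "wrist"; returns (picture, depth): 400x640x3 uint8, red, green, blue; 400x640 float32, m along the optical axis (not along the pixel's ray), 0 where there is no reading.
- env.camera_model(name): a dict with "K" (3x3 intrinsics, pixels), "rvec" (rotation vector, rad) and "tvec" (3), from world to camera coordinates, as OpenCV has them; the wrist camera has in their place "tool_from_camera" (4x4, takes a point from camera to tool coordinates, whose origin is the TCP and whose axes are the flange's). Camera axes: x right, y down, z forward; pixel columns grow to the right and rows downward; lengths in m; the calibration is good to about 2 mm. A picture is of the moment at which its call begins: read the wrist's pose just before it. camera_model takes no time and is no camera call.
- env.sign_off(): hands the job in; it is judged then, once.
The state is a dict: "time_s": time; "qpos": joint angles; "joint_velocities": joint speeds; "effort": joint torques, N m; "tool_pos": TCP position; "tool_rot": TCP orientation; "force": force on the tool from outside, world axes, zero at the start; "wrist_torque": the same for the moment, N m; "grip_width": finger opening in m; "grasp_force": force on a finger pad.
Only numpy, scipy, OpenCV 4.12 (cv2) and the standard library are available. Lean on these libraries where they do the work, as an engineer would, in place of code of your own. Each camera call takes 0.05 s, during which the arm holds its last target. There are 200 camera calls.

## Working session

There is one attempt and no reset: what is moved stays moved. The work goes in short steps, Python scripts to look and compute and a tool call to move; the robot and the scene stay as the last step left them, time stands still between calls to the robot, and variables do not carry over. Pictures are saved under pics/ and viewed, at most 10 in all, crops included, and the job is handed in when it is done.

Besides the shell and the picture viewer there is one more tool, called after ">>>" as name(argument=value, ...) on one line, values as JSON. drive_tool: Moves the arm, as the interface text tells. Its arguments: {"type":"object","properties":{"moves":{"type":"array","items":{"type":"number"}},"squeeze":{"type":"number"}},"required":["moves"]}

```bash
mkdir -p pics
cat > h.py <<'E'
import numpy as np, cv2
from cell import env
from scipy.spatial.transform import Rotation as R
def cam(name):
    m=env.camera_model(name)
    K=np.array(m["K"])
    if "rvec" in m:
        Rm=cv2.Rodrigues(np.array(m["rvec"],float))[0]; t=np.array(m["tvec"]).reshape(3)
        T=np.eye(4); T[:3,:3]=Rm.T; T[:3,3]=-Rm.T@t
    else:
        o=env.get_obs(); W=np.eye(4)
        W[:3,:3]=tool_R(o); W[:3,3]=o["tool_pos"]; T=W@np.array(m["tool_from_camera"])
    return K,T
def tool_R(o): return R.from_euler('xyz',np.array(o["tool_rot"]),degrees=True).as_matrix()
def shot(name):
    K,T=cam(name); im,d=env.read_camera(name); np.savez(f"{name}.npz",im=im,d=d,K=K,T=T); return im,d,K,T
def world(d,K,T):
    v,u=np.mgrid[:d.shape[0],:d.shape[1]]
    P=np.stack([(u-K[0,2])/K[0,0]*d,(v-K[1,2])/K[1,1]*d,d],-1)
    W=P@T[:3,:3].T+T[:3,3]; W[d==0]=np.nan; return W
E
python3 - <<'E'
from h import *
o=env.get_obs(); print({k:np.round(v,3) for k,v in o.items()})
for n in("scene","top"):
    im,d,K,T=shot(n); cv2.imwrite(f"pics/{n}0.png",im[...,::-1]); print(n,K[0,0],T[:3,3].round(3))
E
```

```text
{'time_s': np.float64(0.0), 'qpos': array([-63.822,  18.437,  -4.014,  83.176,   1.296,  78.541,  -3.261]), 'joint_velocities': array([ 0.051, -0.023,  0.   ,  0.051,  0.004,  0.007, -0.013]), 'effort': array([ 0.0000e+00, -4.9128e+01, -4.0400e-01, -3.1253e+01, -6.4000e-02,
        4.4000e-02,  0.0000e+00]), 'tool_pos': array([0.278, 0.587, 0.197]), 'tool_rot': array([-1.79891e+02,  7.00000e-03,  1.54630e+02]), 'force': array([ 0.361, -0.008,  0.404]), 'wrist_torque': array([-0.015,  0.046, -0.024]), 'grasp_force': np.float64(0.0), 'grip_width': np.float64(0.087)}
scene 464.1131737366115 [ 1.444 -0.239  0.973]
top 399.8232548074289 [0.442 0.028 1.153]
```

View pics/scene0.png

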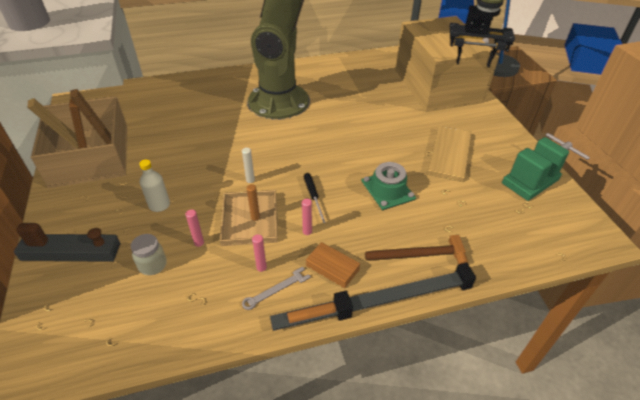

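View pics/top0.png

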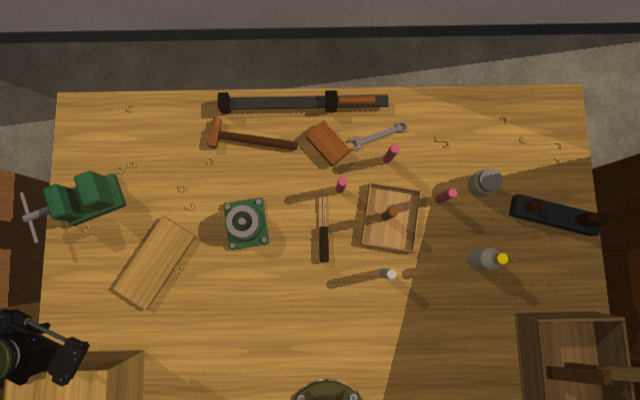

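The top view shows the candidates for the drift: brown rod in the tray (390,212), pink rods (341,184), (392,153) and (447,195), white rod (390,273). The brown one in the tray matches the description. The housing is at (244,222). Next I measure these from depth and check a close crop.

Run:
```python
from h import *
z=np.load("top.npz"); W=world(z["d"],z["K"],z["T"]); im=z["im"]
def reg(u0,u1,v0,v1,lo,hi):
    w=W[v0:v1,u0:u1].reshape(-1,3); w=w[(w[:,2]>lo)&(w[:,2]<hi)]; return w
w=reg(375,405,195,225,.04,.2); print("drift",len(w),w.min(0),w.max(0)); t=w[w[:,2]>w[:,2].max()-.006]; print(t.mean(0),len(t))
w=reg(350,430,180,260,.012,.03); print("tray",w.min(0),w.max(0),w.mean(0))
w=reg(215,275,190,255,.045,.1); print("hous",w.min(0),w.max(0))
w=reg(215,275,190,255,.062,.1)
for a in(.064,.066,.068,.070,.072,.074,.076,.078,.080,.082,.084): print(a,((w[:,2]>=a)&(w[:,2]<a+.002)).sum(),end=' ')
t=w; print(t.mean(0), (t.min(0)+t.max(0))/2, np.ptp(t,0))
print("base");w=reg(215,275,190,255,.008,.016);print(w.min(0),w.max(0))
a=cv2.resize(im[175:260,350:425],None,fx=5,fy=5,interpolation=cv2.INTER_CUBIC);b=cv2.resize(im[190:260,212:280],None,fx=6,fy=6,interpolation=cv2.INTER_CUBIC)
c=np.zeros((425,375+408,3),np.uint8);c[:425,:375]=a;c[:420,375:]=b;cv2.imwrite("pics/crop1.png",c[...,::-1])
```

```text
drift 134 [ 0.5447962  -0.18972759  0.04024967] [ 0.56855554 -0.16480057  0.12992831]
[ 0.55833674 -0.17744873  0.1260087 ] 51
tray [ 0.45519558 -0.2838052   0.01233637] [ 0.65554315 -0.10472811  0.02921335] [ 0.55542269 -0.19636651  0.02069011]
hous [0.49598271 0.17203276 0.04536896] [0.59501763 0.27108799 0.08376412]
0.064 6 0.066 0 0.068 3 0.07 9 0.072 62 0.074 152 0.076 186 0.078 107 0.08 38 0.082 7 0.084 0 [0.54430068 0.22119983 0.07550103] [0.54398887 0.22324798 0.07290734] [0.09601233 0.09287353 0.02171355]
base
[0.47097804 0.15797183 0.00800755] [0.63446767 0.28509707 0.01599876]
```

View pics/crop1.png

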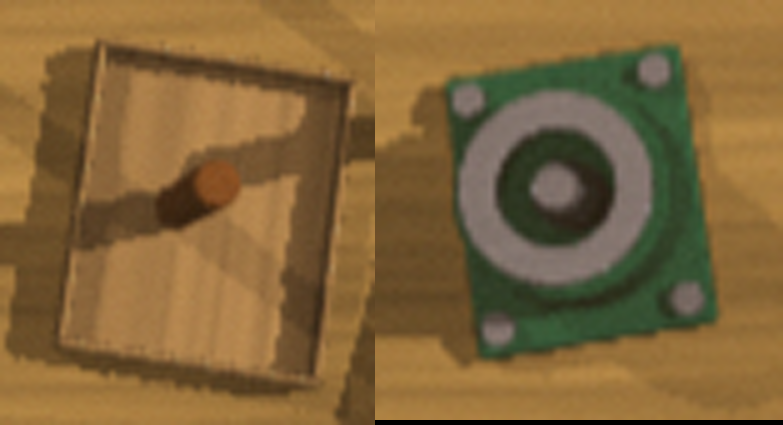

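The crop shows a brown rod standing in the tray, its top at about (390,212) in the full picture, z 0.126 as expected. The steel ring in the green housing is at (0.544,0.222), z about 0.076, also as expected. I'll fly over the cup for a close wrist view.

```bash
cat >> h.py <<'E'
def go(p,yaw=None):
    o=env.get_obs(); Rm=tool_R(o); s=Rm.T@(np.array(p)-o["tool_pos"])/.04
    print("shift",s.round(3), "turn",None if yaw is None else round(((o["tool_rot"][2]-yaw+180)%360-180)/10,3),"at",np.round(o["tool_pos"],4),np.round(o["tool_rot"],2),"t",round(float(o["time_s"]),2))
E
python3 - <<'E'
from h import *
print(np.round(env.camera_model("wrist")["tool_from_camera"],3),env.camera_model("wrist")["K"])
go([.54,.22,.30],90)
E
```

```text
[[-0.    -0.961 -0.278  0.076]
 [ 1.     0.    -0.     0.   ]
 [ 0.    -0.278  0.961 -0.186]
 [ 0.     0.     0.     1.   ]] [[326.18916835   0.         316.13682099]
 [  0.         326.18916835 197.94611881]
 [  0.           0.           1.        ]]
shift [-9.84  -5.488 -2.57 ] turn 6.463 at [0.2783 0.5868 0.1968] [-1.7990e+02  1.0000e-02  1.5463e+02] t 0.1
```

>>> drive_tool(moves=[0, 0, -1.0, 0.5, 87, -9.4, -4.6, -1.6, 6.45, 87, -9.4, -4.6, -1.6, 6.45, 87, -9.4, -4.6, -1.6, 6.45, 87, -9.4, -4.6, -1.6, 6.45, 87])

```text
time_s: 0.72
tool_pos: [0.435, 0.3902, 0.2518]
tool_rot: [-180.0, 0.0, 106.3]
force: [0.4, -0.2, -0.7]
grip_width: 0.0869
grasp_force: 0.0
```

Run:
```python
from h import *
go([.54,.26,.26],90)
```

```text
shift [-3.863  1.606 -0.204] turn 1.631 at [0.435  0.3902 0.2518] [-1.7998e+02  1.0000e-02  1.0631e+02] t 0.72
```

>>> drive_tool(moves=[-3.86, 1.6, -0.2, 1.63, 87, -3.86, 1.6, -0.2, 1.63, 87, -3.86, 1.6, -0.2, 1.63, 87, -3.86, 1.6, -0.2, 1.63, 87, -3.86, 1.6, -0.2, 1.63, 87])

```text
time_s: 1.35
tool_pos: [0.539, 0.2633, 0.2596]
tool_rot: [-179.9, -0.0, 90.4]
force: [-0.4, 1.0, -0.6]
grip_width: 0.0869
grasp_force: 0.0
```

```bash
cat > ring.py <<'E'
from h import *
from scipy.optimize import least_squares
def ring():
    im,d,K,T=shot("wrist"); W=world(d,K,T)
    m=(W[...,2]>.0625)&(W[...,2]<.09)&(np.hypot(W[...,0]-.544,W[...,1]-.222)<.055)&(np.hypot(W[...,0]-.544,W[...,1]-.222)>.018)
    p=W[m]; g=np.ones(len(p),bool)
    for _ in range(6):
        A=np.c_[p[:,:2]-[.544,.222],np.ones(len(p))]; c=np.linalg.lstsq(A[g],p[g,2],rcond=None)[0]; r=p[:,2]-A@c; g=abs(r)<max(.0015,2*r[g].std())
    q=p[g]; mm=np.zeros(m.shape,np.uint8); mm[m]=g
    cs,_=cv2.findContours(mm,cv2.RETR_EXTERNAL,cv2.CHAIN_APPROX_NONE); cc=max(cs,key=cv2.contourArea)[:,0]
    e=W[cc[:,1],cc[:,0]]; f=least_squares(lambda x:np.hypot(e[:,0]-x[0],e[:,1]-x[1])-x[2],[.544,.222,.044],loss='soft_l1',f_scale=.001).x
    zc=c[2]+c[:2]@(f[:2]-[.544,.222])
    print("ring n",g.sum(),"centre",f.round(4),"z",zc.round(4),"slope x,y",c[:2].round(4),"std",r[g].std().round(4))
    b=W[...,2]; b=W[(b>.045)&(b<.0655)&(np.hypot(W[...,0]-f[0],W[...,1]-f[1])>.0455)&(np.hypot(W[...,0]-f[0],W[...,1]-f[1])<.049)]
    if len(b): print("boss z",np.median(b[:,2]).round(4),len(b))
    return im,W
E
python3 - <<'E'
from ring import *
im,W=ring(); cv2.imwrite("pics/w1.png",im[...,::-1]); go([.54,.26,.26],90)
E
```

```text
ring n 2325 centre [0.5445 0.2225 0.0429] z 0.0747 slope x,y [0.0108 0.0305] std 0.0007
boss z 0.0587 436
shift [-0.101  0.034 -0.01 ] turn 0.048 at [0.5386 0.264  0.2596] [-1.7993e+02 -2.0000e-02  9.0480e+01] t 1.4
```

View pics/w1.png

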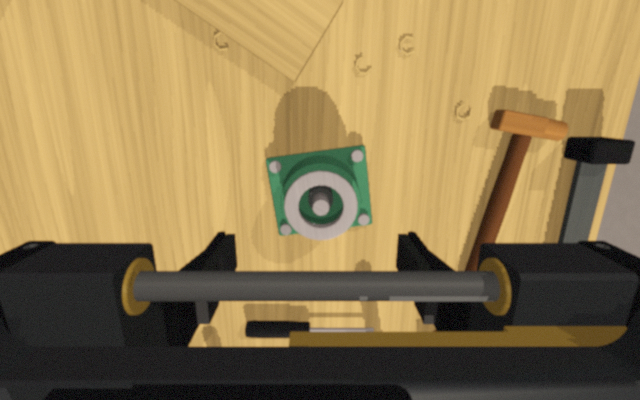

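Wrist view: ring centred at pixel (320,205), spindle at its middle, +y side higher (tilt about 0.03). The bench near the housing is clear. On to the drift.

>>> drive_tool(moves=[-10, 0.5, 0, 0, 87, -10, 0.5, 0, 0, 87, -10, 0.5, 0, 0, 87, -10, 0.5, 0, 0, 87, -10, 0.5, 0, 0, 87])

```text
time_s: 2.02
tool_pos: [0.5571, -0.0491, 0.2602]
tool_rot: [180.0, -0.1, 90.6]
force: [0.8, 0.5, -0.6]
grip_width: 0.0871
grasp_force: 0.0
```

Run:
```python
from h import *
go([.558,-.137,.24],90)
```

```text
shift [-2.198  0.     0.502] turn 0.058 at [ 0.5571 -0.0491  0.2602] [ 1.7997e+02 -6.0000e-02  9.0580e+01] t 2.02
```

>>> drive_tool(moves=[-2.2, 0, 0.5, 0.05, 87, -2.2, 0, 0.5, 0.05, 87, -2.2, 0, 0.5, 0.05, 87, -2.2, 0, 0.5, 0.05, 87])

```text
time_s: 2.52
tool_pos: [0.5583, -0.1345, 0.24]
tool_rot: [180.0, -0.1, 90.1]
force: [0.9, 0.5, -0.7]
grip_width: 0.0868
grasp_force: 0.0
```

Run:
```python
from h import *
im,d,K,T=shot("wrist"); W=world(d,K,T)
m=(W[...,2]>.03)&(W[...,2]<.14)&(np.hypot(W[...,0]-.558,W[...,1]+.177)<.03)
p=W[m]; t=p[p[:,2]>.119]; print(len(p),p[:,2].max(),"top",t.mean(0),(t.min(0)+t.max(0))/2,np.ptp(t,0))
b=W[(abs(W[...,2])<.012)&(W[...,0]>.5)]; A=np.c_[b[:,:2]-b[:,:2].mean(0),np.ones(len(b))]; print("bench fit",np.linalg.lstsq(A,b[:,2],rcond=None)[0])
go([.558,-.177,.064],90)
cv2.imwrite("pics/w2.png",im[...,::-1])
```

```text
1011 0.12541140477846818 top [ 0.55700784 -0.17714388  0.12327174] [ 0.55669134 -0.17773705  0.12221962] [0.02503238 0.02460582 0.00638357]
bench fit [-0.00483831 -0.00454071 -0.00048867]
shift [-1.07  -0.014  4.403] turn 0.01 at [ 0.5584 -0.1344  0.2402] [ 1.7998e+02 -7.0000e-02  9.0100e+01] t 2.58
```

View pics/w2.png

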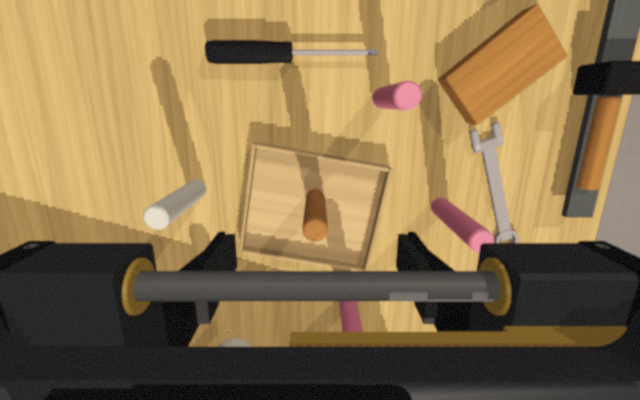

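The wrist view shows the brown drift at (315,215), alone in the tray, and the fingers are clear of the look-alikes. Descending to grasp it 78 mm above its foot.

>>> drive_tool(moves=[-1.06, -0.03, 0, 0, 87, -1.06, -0.03, 1.5, 0, 87, -1.06, -0.03, 3.0, 0, 87, -1.06, -0.03, 4.0, 0, 87, -1.06, -0.03, 4.4, 0, 87])

```text
time_s: 3.2
tool_pos: [0.5556, -0.177, 0.0618]
tool_rot: [-179.8, -0.1, 90.1]
force: [-0.1, 0.7, 0.7]
grip_width: 0.0867
grasp_force: 0.0
```

>>> drive_tool(moves=[0, 0, 0, 0, 60, 0, 0, 0, 0, 20, 0, 0, 0, 0, 20, 0, 0, 0, 0, 20, 0, 0, 0, 0, 20], squeeze=40)

```text
time_s: 3.82
tool_pos: [0.5567, -0.1799, 0.0645]
tool_rot: [180.0, -0.0, 89.9]
force: [-0.1, -0.0, 0.6]
grip_width: 0.045
grasp_force: 0.0
```

>>> drive_tool(moves=[0, 0, 0, 0, 15, 0, 0, 0, 0, 15, 0, 0, 0, 0, 15, 0, 0, 0, 0, 15, 0, 0, 0, 0, 15], squeeze=40)

```text
time_s: 4.45
tool_pos: [0.5565, -0.1798, 0.064]
tool_rot: [180.0, -0.0, 89.9]
force: [-0.2, -0.6, 0.4]
grip_width: 0.0242
grasp_force: 40.0
```

>>> drive_tool(moves=[0, 0, -1.0, 0, 15, 0, 0, -2.5, 0, 15, 0, 0, -4, 0, 15, 3, 0, -4, 0, 15, 6, 0, -4, 0, 15])

```text
time_s: 5.08
tool_pos: [0.5571, -0.0541, 0.2251]
tool_rot: [179.9, -0.0, 89.7]
force: [1.3, 1.7, -0.8]
grip_width: 0.0242
grasp_force: 40.0
```

Run:
```python
from h import *
o=env.get_obs(); Rm=tool_R(o); im,d,K,T=shot("wrist"); W=world(d,K,T); L=(W-o["tool_pos"])@Rm
m=(np.hypot(L[...,0],L[...,1])<.035)&(L[...,2]>-.08)&(L[...,2]<.08)&(im[...,0]>im[...,2]*1.6)
for a in np.arange(-.06,.07,.01):
    q=L[m&(L[...,2]>=a)&(L[...,2]<a+.01)]
    if len(q)>5: print(round(a,2),len(q),"xmax",q[:,0].max().round(4),"ymid",((q[:,1].min()+q[:,1].max())/2).round(4))
print("zmax",np.nanpercentile(L[m][:,2],99.5)); print(np.round(o["force"],2),o["grip_width"]); go([.5445,.2225,.21])
cv2.imwrite("pics/w3.png",im[...,::-1])
```

```text
-0.06 1004 xmax 0.0147 ymid 0.0004
-0.05 479 xmax 0.0147 ymid 0.0002
-0.04 408 xmax 0.0146 ymid 0.0003
-0.03 403 xmax 0.0149 ymid 0.0002
-0.02 249 xmax 0.0145 ymid 0.0002
-0.01 226 xmax 0.0147 ymid 0.0002
0.0 190 xmax 0.0145 ymid 0.0002
0.01 168 xmax 0.0148 ymid 0.0002
0.02 151 xmax 0.0145 ymid 0.0002
0.03 126 xmax 0.0144 ymid 0.0002
0.04 110 xmax 0.0145 ymid 0.0005
0.05 90 xmax 0.0144 ymid 0.0003
zmax 0.05658895500499015
[ 1.26  1.7  -0.78] 0.02424448184033718
shift [ 6.59  -0.254  0.404] turn None at [ 0.557  -0.0411  0.2241] [-179.99   -0.45   90.51] t 5.12
```

View pics/w3.png

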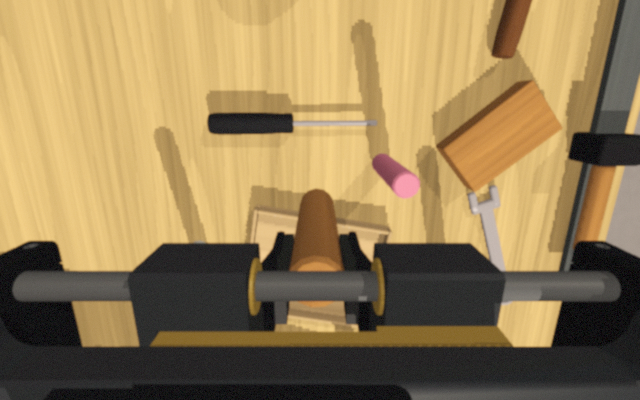

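The drift is vertical in the grip, its axis 1.7 mm towards tool +x and its foot 58 mm below the TCP. Now to the high side of the cup (+y, a little +x).

>>> drive_tool(moves=[7.4, 0.06, 0, 0, 15, 7.4, 0.06, 0, 0, 15, 7.4, 0.06, 0, 0, 15, 7.4, 0.06, 0, 0, 15, 7.4, 0.06, 0, 0, 15])

```text
time_s: 5.75
tool_pos: [0.559, 0.2445, 0.2236]
tool_rot: [-180.0, -0.0, 90.0]
force: [0.2, -0.2, 0.1]
grip_width: 0.024
grasp_force: 40.0
```

Run:
```python
from ring import *
ring(); go([.5595,.254,.145],90)
```

```text
ring n 2203 centre [0.5444 0.2236 0.0411] z 0.0748 slope x,y [0.0113 0.0292] std 0.0007
boss z 0.0584 589
shift [0.026 0.054 1.948] turn 0.049 at [0.5575 0.2526 0.2229] [-179.91   -0.29   90.49] t 5.8
```

>>> drive_tool(moves=[0.03, 0.03, 0.7, 0, 15, 0.03, 0.03, 1.4, 0, 15, 0.03, 0.03, 1.9, 0, 15, 0.03, 0.03, 1.9, 0, 15])

```text
time_s: 6.3
tool_pos: [0.5598, 0.2413, 0.146]
tool_rot: [-179.8, 0.1, 89.8]
force: [0.3, -0.8, -0.0]
grip_width: 0.024
grasp_force: 40.0
```

>>> drive_tool(moves=[0, 0, 0.03, 0, 15, 0, 0, 0.06, 0, 15, 0, 0, 0.09, 0, 15, 0, 0, 0.12, 0, 15, 0, 0, 0.15, 0, 15])

```text
time_s: 6.92
tool_pos: [0.5612, 0.2424, 0.1421]
tool_rot: [180.0, -0.0, 89.9]
force: [-1.3, 0.1, -1.4]
grip_width: 0.0241
grasp_force: 40.0
```

>>> drive_tool(moves=[0.3, -0.03, 0, 0, 15, 0.3, -0.03, 0.04, 0, 15, 0.3, -0.03, 0.08, 0, 15, 0.3, -0.03, 0.1, 0, 15, 0.3, -0.03, 0.12, 0, 15])

```text
time_s: 7.55
tool_pos: [0.56, 0.2541, 0.1372]
tool_rot: [180.0, 0.0, 89.8]
force: [-0.1, 0.2, -0.7]
grip_width: 0.0241
grasp_force: 40.0
```

Run:
```python
from h import *
go([.5595,.254,.135]); print(env.get_obs()["force"],env.get_obs()["wrist_torque"])
```

```text
shift [-0.002 -0.013  0.056] turn None at [0.56   0.2541 0.1372] [180.     0.    89.83] t 7.55
[-0.13974752  0.16524776 -0.67069406] [-0.08402972  0.04932634 -0.02777592]
```

>>> drive_tool(moves=[0, 0, 0.015, 0, 15, 0, 0, 0.03, 0, 15, 0, 0, 0.045, 0, 15, 0, 0, 0.06, 0, 15])

```text
time_s: 8.05
tool_pos: [0.5601, 0.2544, 0.1354]
tool_rot: [180.0, -0.0, 89.9]
force: [-0.6, -0.2, 2.0]
grip_width: 0.0246
grasp_force: 40.0
```

>>> drive_tool(moves=[0, 0, 0.015, 0, 15, 0, 0, 0.03, 0, 15, 0, 0, 0.045, 0, 15, 0, 0, 0.06, 0, 15])

```text
time_s: 8.55
tool_pos: [0.5601, 0.2545, 0.1326]
tool_rot: [180.0, -0.0, 89.9]
force: [-0.2, 0.8, 3.1]
grip_width: 0.0241
grasp_force: 40.0
```

>>> drive_tool(moves=[0, 0, 0.015, 0, 15, 0, 0, 0.03, 0, 15, 0, 0, 0.04, 0, 15, 0, 0, 0.04, 0, 15])

```text
time_s: 9.05
tool_pos: [0.56, 0.2543, 0.1307]
tool_rot: [180.0, 0.0, 89.9]
force: [0.7, 0.5, 1.3]
grip_width: 0.0244
grasp_force: 40.0
```

>>> drive_tool(moves=[0, 0, -0.1, 0, 15, 0, 0, -0.25, 0, 15, 0, 0, -0.4, 0, 15, 0, 0, -0.4, 0, 15])

```text
time_s: 9.55
tool_pos: [0.5604, 0.2546, 0.1477]
tool_rot: [179.9, -0.0, 89.9]
force: [-0.7, 1.2, -1.3]
grip_width: 0.0237
grasp_force: 40.0
```

Run:
```python
from ring import *
im,W=ring(); go([.5295,.188,.148],90)
cv2.imwrite("pics/w4.png",im[...,::-1])
```

```text
ring n 1862 centre [0.5418 0.2275 0.037 ] z 0.0701 slope x,y [0.0109 0.0058] std 0.0007
boss z 0.058 362
shift [-1.663 -0.762 -0.019] turn -0.014 at [0.5602 0.2545 0.1473] [ 1.7996e+02 -2.0000e-02  8.9860e+01] t 9.6
```

View pics/w4.png

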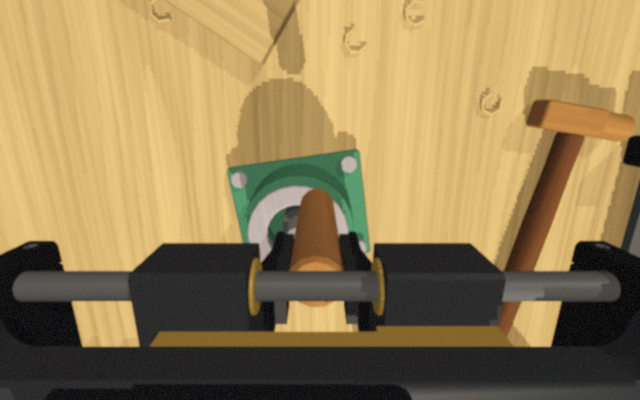

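The ring is half hidden behind the drift here (ring around (300,230)), so I back off for a clean view.

>>> drive_tool(moves=[0.3, -0.2, -1.0, 0, 15, 0.4, -0.4, -1.8, 0, 15, 0.4, -0.4, -1.8, 0, 15, 0.4, -0.4, -1.8, 0, 15])

```text
time_s: 10.1
tool_pos: [0.5437, 0.2699, 0.2179]
tool_rot: [-179.9, 0.0, 89.8]
force: [0.2, -0.2, -1.8]
grip_width: 0.0241
grasp_force: 40.0
```

```bash
sed -i 's/^def ring/def bench(W):\n    b=W[(abs(W[...,2])<.006)\&(np.hypot(W[...,0]-.544,W[...,1]-.222)<.16)]; A=np.c_[b[:,:2]-[.544,.222],np.ones(len(b))]; print("bench",np.linalg.lstsq(A,b[:,2],rcond=None)[0].round(4))\ndef ring/' ring.py
python3 - <<'E'
from ring import *
im,W=ring(); bench(W); go([.5445,.27,.22],90)
E
```

```text
ring n 1509 centre [0.544  0.2278 0.0372] z 0.07 slope x,y [0.0123 0.0092] std 0.0007
boss z 0.058 277
bench [-0.0011  0.0001 -0.0013]
shift [ 0.009  0.025 -0.067] turn -0.017 at [0.5435 0.2696 0.2173] [-1.7989e+02  8.0000e-02  8.9830e+01] t 10.15
```

```bash
cat >> ring.py <<'E'
def sec(W,c=(.5445,.2225)):
    r=np.hypot(W[...,0]-c[0],W[...,1]-c[1]); a=np.degrees(np.arctan2(W[...,1]-c[1],W[...,0]-c[0]))%360
    for k in range(0,360,30):
        f=lambda lo,hi,z0,z1:(lambda q:(round(float(np.median(q))*1e3,1),len(q)) if len(q)>4 else None)(W[...,2][(abs((a-k+180)%360-180)<15)&(r>lo)&(r<hi)&(W[...,2]>z0)&(W[...,2]<z1)])
        print(k,"ring",f(.030,.041,.055,.09),"boss",f(.0455,.049,.045,.0640),end='; ')
    s=W[(r<.008)&(W[...,2]>.07)&(W[...,2]<.09)]; print("spindle",np.median(s,0).round(4) if len(s) else None)
E
python3 - <<'E'
from ring import *
z=np.load("wrist.npz"); sec(world(z["d"],z["K"],z["T"]))
E
```

```text
0 ring (70.5, 163) boss (58.6, 64); 30 ring (70.7, 167) boss (58.6, 69); 60 ring (70.7, 145) boss (58.7, 72); 90 ring (70.6, 57) boss (58.6, 73); 120 ring (70.1, 126) boss (58.6, 72); 150 ring (69.9, 165) boss (58.7, 68); 180 ring (69.7, 155) boss (58.5, 65); 210 ring (69.4, 27) boss (59.2, 6); 240 ring None boss None; 270 ring None boss None; 300 ring None boss None; 330 ring (70.2, 20) boss (58.6, 9); spindle None
```

Ring z reads 70.1 (bias −1.4), so about 6.5 mm off the boss. Tilt is about 0.018, high at 45°. The next tap goes there, gently.

>>> drive_tool(moves=[-0.6, 0.66, 0.5, 0, 15, -0.6, 0.66, 1.2, 0, 15, -0.6, 0.66, 1.9, 0, 15, -0.6, 0.66, 2.1, 0, 15, -0.6, 0.66, 2.1, 0, 15])

```text
time_s: 10.78
tool_pos: [0.5699, 0.2459, 0.1341]
tool_rot: [-179.9, 0.1, 89.8]
force: [-0.8, 0.2, -0.8]
grip_width: 0.0242
grasp_force: 40.0
```

>>> drive_tool(moves=[0, 0, 0.02, 0, 15, 0, 0, 0.04, 0, 15, 0, 0, 0.06, 0, 15, 0, 0, 0.08, 0, 15])

```text
time_s: 11.28
tool_pos: [0.5704, 0.2464, 0.132]
tool_rot: [180.0, -0.0, 89.9]
force: [-0.7, -0.5, -1.5]
grip_width: 0.0243
grasp_force: 40.0
```

>>> drive_tool(moves=[0, 0, 0.015, 0, 15, 0, 0, 0.03, 0, 15, 0, 0, 0.045, 0, 15, 0, 0, 0.05, 0, 15])

```text
time_s: 11.78
tool_pos: [0.5704, 0.2464, 0.13]
tool_rot: [180.0, -0.0, 89.9]
force: [-0.5, -0.1, 2.4]
grip_width: 0.024
grasp_force: 40.0
```

>>> drive_tool(moves=[0, 0, 0.012, 0, 15, 0, 0, 0.025, 0, 15])

```text
time_s: 12.02
tool_pos: [0.5705, 0.2464, 0.1289]
tool_rot: [180.0, -0.0, 89.9]
force: [0.3, -0.9, 2.8]
grip_width: 0.024
grasp_force: 40.0
```

>>> drive_tool(moves=[0, 0, 0.012, 0, 15, 0, 0, 0.02, 0, 15, 0, 0, 0.02, 0, 15])

```text
time_s: 12.4
tool_pos: [0.5705, 0.2464, 0.1281]
tool_rot: [180.0, -0.0, 89.9]
force: [-0.0, 1.2, 2.9]
grip_width: 0.024
grasp_force: 40.0
```

>>> drive_tool(moves=[0, 0, -0.5, 0, 15, -0.2, -0.3, -1.6, 0, 15, -0.3, -0.65, -2.3, 0, 15, -0.3, -0.65, -2.3, 0, 15, -0.3, -0.65, -2.3, 0, 15])

```text
time_s: 13.02
tool_pos: [0.5441, 0.2344, 0.2194]
tool_rot: [-180.0, 0.0, 89.9]
force: [1.3, 0.3, -1.5]
grip_width: 0.0244
grasp_force: 40.0
```

Run:
```python
from ring import *
im,W=ring(); sec(W); go([.5445,.234,.22],90)
```

```text
ring n 2416 centre [0.5445 0.2232 0.0415] z 0.0679 slope x,y [0.0011 0.0024] std 0.0007
boss z 0.0586 689
0 ring (68.0, 171) boss (58.7, 69); 30 ring (68.2, 183) boss (58.8, 77); 60 ring (68.2, 188) boss (58.4, 76); 90 ring (68.1, 188) boss (58.7, 81); 120 ring (68.1, 187) boss (58.7, 75); 150 ring (67.9, 181) boss (58.7, 76); 180 ring (68.1, 173) boss (58.8, 67); 210 ring (67.9, 165) boss (58.6, 62); 240 ring (67.9, 52) boss (58.9, 24); 270 ring None boss None; 300 ring (68.2, 55) boss (58.9, 26); 330 ring (68.1, 167) boss (58.8, 57); spindle [0.5448 0.2278 0.0778]
shift [-0.006  0.016 -0.033] turn -0.014 at [0.5439 0.2342 0.2187] [-1.7991e+02  6.0000e-02  8.9860e+01] t 13.07
```

Almost level now (tilt below 0.003), flange about 4.3 mm off the boss and not yet on the shoulder. The next tap goes to the opposite side (225°).

>>> drive_tool(moves=[-0.97, -0.62, 0.2, 0, 15, -0.97, -0.62, 1.0, 0, 15, -0.97, -0.62, 1.9, 0, 15, -0.97, -0.62, 2.2, 0, 15, -0.97, -0.62, 2.23, 0, 15])

```text
time_s: 13.7
tool_pos: [0.5191, 0.1955, 0.1299]
tool_rot: [-179.9, 0.1, 89.9]
force: [0.9, -0.1, -1.6]
grip_width: 0.0239
grasp_force: 40.0
```

>>> drive_tool(moves=[0, 0, 0.015, 0, 15, 0, 0, 0.03, 0, 15, 0, 0, 0.045, 0, 15, 0, 0, 0.06, 0, 15])

```text
time_s: 14.2
tool_pos: [0.5196, 0.1958, 0.1286]
tool_rot: [180.0, -0.0, 89.9]
force: [-0.1, 0.4, -1.7]
grip_width: 0.024
grasp_force: 40.0
```

>>> drive_tool(moves=[0, 0, 0.012, 0, 15, 0, 0, 0.025, 0, 15, 0, 0, 0.037, 0, 15, 0, 0, 0.05, 0, 15])

```text
time_s: 14.7
tool_pos: [0.5197, 0.1958, 0.1276]
tool_rot: [180.0, -0.0, 89.9]
force: [-2.7, -0.5, 8.5]
grip_width: 0.024
grasp_force: 40.0
```

>>> drive_tool(moves=[0, 0, 0.01, 0, 15, 0, 0, 0.02, 0, 15])

```text
time_s: 14.95
tool_pos: [0.5198, 0.1959, 0.1273]
tool_rot: [179.9, -0.1, 89.9]
force: [-3.0, -0.8, 11.1]
grip_width: 0.0241
grasp_force: 40.0
```

Force rose to about 11 N with almost no travel: a solid stop. Lift and check that it is level.

>>> drive_tool(moves=[0, 0, -0.1, 0, 15, 0, 0, -0.8, 0, 15, 0.5, 0.3, -2.0, 0, 15, 0.97, 0.62, -2.3, 0, 15, 0.97, 0.62, -2.3, 0, 15])

```text
time_s: 15.58
tool_pos: [0.5449, 0.2362, 0.2179]
tool_rot: [179.9, -0.1, 90.0]
force: [0.6, -0.1, -0.7]
grip_width: 0.024
grasp_force: 40.0
```

Run:
```python
from ring import *
im,W=ring(); sec(W); go([.5445,.234,.22],90)
```

```text
ring n 2413 centre [0.5444 0.2232 0.0415] z 0.0679 slope x,y [0.0133 0.0099] std 0.0007
boss z 0.0586 683
0 ring (68.4, 177) boss (58.6, 66); 30 ring (68.5, 182) boss (58.7, 72); 60 ring (68.5, 191) boss (58.6, 79); 90 ring (68.3, 187) boss (58.6, 79); 120 ring (68.0, 186) boss (58.8, 78); 150 ring (67.7, 179) boss (58.5, 72); 180 ring (67.4, 170) boss (58.8, 70); 210 ring (67.2, 169) boss (58.7, 59); 240 ring (67.3, 57) boss (58.7, 25); 270 ring None boss None; 300 ring (67.9, 37) boss (58.5, 24); 330 ring (68.2, 170) boss (58.5, 57); spindle [0.5428 0.2291 0.0772]
shift [-0.012  0.011 -0.081] turn -0.01 at [0.544  0.2345 0.2168] [-1.7996e+02  5.0000e-02  8.9900e+01] t 15.62
```

The centre height is unchanged (flange about 4.3 mm off the boss), so the cup is on its shoulder and the last press tipped it by 0.017. I'll level it with a soft push on the high side (45°), which also presses it home again.

>>> drive_tool(moves=[0.3, 0.65, 0.2, 0, 15, 0.3, 0.65, 1.0, 0, 15, 0.3, 0.65, 1.9, 0, 15, 0.3, 0.65, 2.15, 0, 15, 0.3, 0.65, 2.15, 0, 15])

```text
time_s: 16.25
tool_pos: [0.5699, 0.2456, 0.1312]
tool_rot: [-179.9, 0.0, 89.8]
force: [-1.1, 1.1, -0.2]
grip_width: 0.0239
grasp_force: 40.0
```

>>> drive_tool(moves=[0, 0, 0.01, 0, 15, 0, 0, 0.02, 0, 15, 0, 0, 0.03, 0, 15, 0, 0, 0.04, 0, 15])

```text
time_s: 16.75
tool_pos: [0.5705, 0.2464, 0.1301]
tool_rot: [180.0, -0.0, 89.9]
force: [0.1, -0.4, -1.2]
grip_width: 0.0241
grasp_force: 40.0
```

>>> drive_tool(moves=[0, 0, 0.01, 0, 15, 0, 0, 0.02, 0, 15, 0, 0, 0.03, 0, 15, 0, 0, 0.035, 0, 15])

```text
time_s: 17.25
tool_pos: [0.5703, 0.2464, 0.1285]
tool_rot: [180.0, -0.0, 89.9]
force: [0.9, -0.0, -1.0]
grip_width: 0.0239
grasp_force: 40.0
```

>>> drive_tool(moves=[0, 0, 0.006, 0, 15, 0, 0, 0.012, 0, 15])

```text
time_s: 17.5
tool_pos: [0.5704, 0.2464, 0.1281]
tool_rot: [180.0, -0.0, 89.9]
force: [0.3, 0.5, -0.1]
grip_width: 0.0242
grasp_force: 40.0
```

>>> drive_tool(moves=[0, 0, 0.006, 0, 15, 0, 0, 0.012, 0, 15])

```text
time_s: 17.75
tool_pos: [0.5705, 0.2465, 0.128]
tool_rot: [180.0, -0.0, 89.9]
force: [-0.2, -0.1, 2.7]
grip_width: 0.0242
grasp_force: 40.0
```

>>> drive_tool(moves=[0, 0, 0.005, 0, 15, 0, 0, 0.008, 0, 15])

```text
time_s: 18.0
tool_pos: [0.5706, 0.2465, 0.1279]
tool_rot: [180.0, -0.0, 89.9]
force: [-1.4, -0.3, 5.0]
grip_width: 0.0241
grasp_force: 40.0
```

>>> drive_tool(moves=[0, 0, 0.005, 0, 15, 0, 0, 0.009, 0, 15])

```text
time_s: 18.25
tool_pos: [0.5706, 0.2466, 0.1277]
tool_rot: [180.0, -0.0, 89.9]
force: [-1.2, 1.1, 6.2]
grip_width: 0.024
grasp_force: 40.0
```

>>> drive_tool(moves=[0, 0, 0.004, 0, 15, 0, 0, 0.007, 0, 15])

```text
time_s: 18.5
tool_pos: [0.5707, 0.2466, 0.1277]
tool_rot: [179.9, -0.1, 89.9]
force: [-2.1, -0.3, 6.8]
grip_width: 0.0239
grasp_force: 40.0
```

>>> drive_tool(moves=[0, 0, 0.007, 0, 15, 0, 0, 0.012, 0, 15])

```text
time_s: 18.75
tool_pos: [0.5708, 0.2467, 0.1275]
tool_rot: [179.9, -0.1, 89.9]
force: [-2.0, 0.1, 8.5]
grip_width: 0.024
grasp_force: 40.0
```

>>> drive_tool(moves=[0, 0, 0.005, 0, 15, 0, 0, 0.008, 0, 15])

```text
time_s: 19.0
tool_pos: [0.5708, 0.2468, 0.1274]
tool_rot: [179.9, -0.1, 89.9]
force: [-2.9, -1.2, 9.2]
grip_width: 0.0241
grasp_force: 40.0
```

>>> drive_tool(moves=[0, 0, -0.1, 0, 15, 0, 0, -0.8, 0, 15, -0.2, -0.4, -2.0, 0, 15, -0.3, -0.65, -2.3, 0, 15, -0.3, -0.65, -2.3, 0, 15])

```text
time_s: 19.62
tool_pos: [0.5442, 0.2344, 0.2181]
tool_rot: [179.9, -0.1, 89.9]
force: [1.2, 0.5, -1.1]
grip_width: 0.0238
grasp_force: 40.0
```

Run:
```python
from ring import *
im,W=ring(); bench(W); sec(W); go([.5567,-.18,.22],90)
```

```text
ring n 2453 centre [0.5445 0.2232 0.0415] z 0.0678 slope x,y [-0.0126 -0.008 ] std 0.0007
boss z 0.0586 694
bench [-0.0011  0.0002 -0.0012]
0 ring (67.4, 173) boss (58.8, 73); 30 ring (67.4, 185) boss (58.9, 76); 60 ring (67.5, 183) boss (58.5, 78); 90 ring (67.7, 190) boss (58.6, 87); 120 ring (67.9, 189) boss (58.8, 76); 150 ring (68.3, 181) boss (58.7, 72); 180 ring (68.4, 175) boss (58.6, 67); 210 ring (68.4, 168) boss (58.9, 57); 240 ring (68.5, 55) boss (58.6, 26); 270 ring None boss None; 300 ring (68.1, 53) boss (58.8, 26); 330 ring (67.5, 167) boss (58.6, 59); spindle [0.5441 0.2283 0.0776]
shift [-10.358   0.343  -0.08 ] turn -0.013 at [0.5439 0.2343 0.2167] [-1.7996e+02  1.0000e-02  8.9870e+01] t 19.68
```

The cup rocked to −0.015 on the shoulder (limit 0.025) and the centre height is unchanged, so it is home. One lighter touch at 225° should bring it nearer level.

>>> drive_tool(moves=[-0.97, -0.62, 0.2, 0, 15, -0.97, -0.62, 1.0, 0, 15, -0.97, -0.62, 1.9, 0, 15, -0.97, -0.62, 2.15, 0, 15, -0.97, -0.62, 2.15, 0, 15])

```text
time_s: 20.3
tool_pos: [0.519, 0.1955, 0.1307]
tool_rot: [-179.9, 0.1, 89.9]
force: [-0.3, 0.6, 0.4]
grip_width: 0.0237
grasp_force: 40.0
```

>>> drive_tool(moves=[0, 0, 0.02, 0, 15, 0, 0, 0.035, 0, 15, 0, 0, 0.05, 0, 15, 0, 0, 0.06, 0, 15])

```text
time_s: 20.8
tool_pos: [0.5195, 0.1957, 0.1295]
tool_rot: [180.0, -0.0, 89.9]
force: [-0.2, 0.1, -1.6]
grip_width: 0.0243
grasp_force: 40.0
```

>>> drive_tool(moves=[0, 0, 0.01, 0, 15, 0, 0, 0.02, 0, 15, 0, 0, 0.025, 0, 15])

```text
time_s: 21.18
tool_pos: [0.5194, 0.1956, 0.1283]
tool_rot: [180.0, -0.0, 89.9]
force: [-0.3, -0.4, 0.2]
grip_width: 0.0238
grasp_force: 40.0
```

>>> drive_tool(moves=[0, 0, 0.005, 0, 15, 0, 0, 0.01, 0, 15])

```text
time_s: 21.42
tool_pos: [0.5194, 0.1957, 0.1281]
tool_rot: [180.0, -0.0, 89.9]
force: [0.5, -0.3, 1.6]
grip_width: 0.0242
grasp_force: 40.0
```

>>> drive_tool(moves=[0, 0, 0.006, 0, 15, 0, 0, 0.012, 0, 15])

```text
time_s: 21.68
tool_pos: [0.5195, 0.1957, 0.1279]
tool_rot: [180.0, -0.0, 89.9]
force: [-1.4, -0.4, 3.8]
grip_width: 0.0241
grasp_force: 40.0
```

>>> drive_tool(moves=[0, 0, 0.005, 0, 15, 0, 0, 0.005, 0, 15])

```text
time_s: 21.92
tool_pos: [0.5196, 0.1958, 0.1278]
tool_rot: [180.0, -0.0, 89.9]
force: [-2.0, -1.6, 5.8]
grip_width: 0.0239
grasp_force: 40.0
```

>>> drive_tool(moves=[0, 0, -0.1, 0, 15, 0, 0, -0.8, 0, 15, 0.5, 0.3, -2.0, 0, 15, 0.97, 0.62, -2.3, 0, 15, 0.97, 0.62, -2.3, 0, 15])

```text
time_s: 22.55
tool_pos: [0.545, 0.2363, 0.2197]
tool_rot: [179.9, -0.1, 90.0]
force: [0.3, -0.4, -1.3]
grip_width: 0.024
grasp_force: 40.0
```

Run:
```python
from ring import *
im,W=ring(); sec(W); go([.5567,-.18,.22],90)
```

```text
ring n 2403 centre [0.5444 0.2235 0.0414] z 0.0678 slope x,y [ 0.0008 -0.0017] std 0.0007
boss z 0.0586 705
0 ring (67.9, 174) boss (58.6, 75); 30 ring (67.9, 182) boss (58.8, 71); 60 ring (67.9, 180) boss (58.6, 82); 90 ring (67.8, 180) boss (58.6, 73); 120 ring (67.8, 185) boss (58.6, 76); 150 ring (67.7, 179) boss (58.7, 73); 180 ring (67.9, 172) boss (58.9, 69); 210 ring (67.9, 163) boss (58.8, 58); 240 ring (67.9, 59) boss (58.7, 26); 270 ring None boss None; 300 ring (67.7, 37) boss (58.5, 25); 330 ring (67.9, 163) boss (58.7, 62); spindle [0.5434 0.2287 0.0777]
shift [-10.362   0.332  -0.027] turn -0.009 at [0.5441 0.2345 0.2185] [-1.7996e+02  6.0000e-02  8.9910e+01] t 22.6
```

The cup is level (slopes 0.001 and −0.002) and seated at an unchanged height. Returning the drift to the tray.

>>> drive_tool(moves=[-10.4, 0.32, 0, 0, 15, -10.4, 0.32, 0, 0, 15, -10.4, 0.32, 0, 0, 15, -10.4, 0.32, 0, 0, 15, -10.4, 0.32, 0, 0, 15])

```text
time_s: 23.22
tool_pos: [0.5513, -0.0807, 0.2179]
tool_rot: [-179.9, -0.0, 89.8]
force: [0.2, -0.8, -0.6]
grip_width: 0.0239
grasp_force: 40.0
```

>>> drive_tool(moves=[0, 0, 0, 0, 15])

```text
time_s: 23.35
tool_pos: [0.5506, -0.0864, 0.2183]
tool_rot: [-179.9, 0.2, 89.1]
force: [-0.6, 1.1, -0.2]
grip_width: 0.0243
grasp_force: 40.0
```

>>> drive_tool(moves=[-1.3, 0.1, 0, 0, 15, -2.45, 0.13, 0, 0, 15, -2.45, 0.13, 1.3, 0, 15, -2.45, 0.13, 2.6, 0, 15, -2.45, 0.13, 3.4, 0, 15])

```text
time_s: 23.98
tool_pos: [0.555, -0.1748, 0.0793]
tool_rot: [-179.7, -0.1, 89.8]
force: [-0.5, 0.4, -0.1]
grip_width: 0.0241
grasp_force: 40.0
```

>>> drive_tool(moves=[0, 0, 0.1, 0, 15, 0, 0, 0.15, 0, 15, 0, 0, 0.15, 0, 15])

```text
time_s: 24.35
tool_pos: [0.5591, -0.1762, 0.0788]
tool_rot: [179.9, 0.0, 89.9]
force: [0.3, -0.1, -0.9]
grip_width: 0.0241
grasp_force: 40.0
```

>>> drive_tool(moves=[0, 0, 0.12, 0, 15, 0, 0, 0.24, 0, 15, 0, 0, 0.3, 0, 15, 0, 0, 0.33, 0, 15, 0, 0, 0.34, 0, 15])

```text
time_s: 24.98
tool_pos: [0.5581, -0.1761, 0.064]
tool_rot: [-180.0, -0.0, 89.9]
force: [-1.2, 0.6, 3.6]
grip_width: 0.0243
grasp_force: 40.0
```

>>> drive_tool(moves=[0, 0, 0.012, 0, 15, 0, 0, 0.025, 0, 15, 0, 0, 0.025, 0, 15])

```text
time_s: 25.35
tool_pos: [0.5583, -0.1762, 0.0639]
tool_rot: [180.0, -0.0, 89.8]
force: [-2.7, 0.9, 8.7]
grip_width: 0.024
grasp_force: 40.0
```

Touching the tray floor. I relieve the load, open, and rise.

>>> drive_tool(moves=[0, 0, -0.025, 0, 15, 0, 0, -0.025, 0, 28, 0, 0, -0.025, 0, 35, 0, 0, -0.025, 0, 60, 0, 0, -0.025, 0, 87], squeeze=10)

```text
time_s: 25.98
tool_pos: [0.5581, -0.176, 0.0636]
tool_rot: [-180.0, -0.0, 89.9]
force: [-0.3, -0.3, 0.6]
grip_width: 0.0474
grasp_force: 0.0
```

>>> drive_tool(moves=[0, 0, 0, 0, 87, 0, 0, 0, 0, 87, 0, 0, 0, 0, 87, 0, 0, 0, 0, 87])

```text
time_s: 26.48
tool_pos: [0.5581, -0.176, 0.0637]
tool_rot: [180.0, -0.0, 89.9]
force: [-0.2, -0.8, -0.6]
grip_width: 0.0841
grasp_force: 0.0
```

>>> drive_tool(moves=[0, 0, -0.8, 0, 87, 0, 0, -2.0, 0, 87, 0, 0, -3.5, 0, 87, 0.5, 0, -4.5, 0, 87, 1.0, 0, -4.5, 0, 87])

```text
time_s: 27.1
tool_pos: [0.5603, -0.1366, 0.2479]
tool_rot: [179.6, 0.0, 89.8]
force: [0.7, -0.1, -0.6]
grip_width: 0.0872
grasp_force: 0.0
```

Run:
```python
from h import *
a=np.load("top.npz")["im"]; im,d,K,T=shot("top"); W=world(d,K,T)
w=W[190:230,370:410].reshape(-1,3); t=w[(w[:,2]>.118)&(w[:,2]<.135)]; print("drift top",len(t),t.mean(0) if len(t) else None)
z,_,_,_=shot("wrist"); c=np.vstack([im[120:300,180:520],cv2.resize(z,(340,212))]); cv2.imwrite("pics/end.png",cv2.resize(c,None,fx=1.5,fy=1.5)[...,::-1])
```

```text
drift top 0 None
```

View pics/end.png

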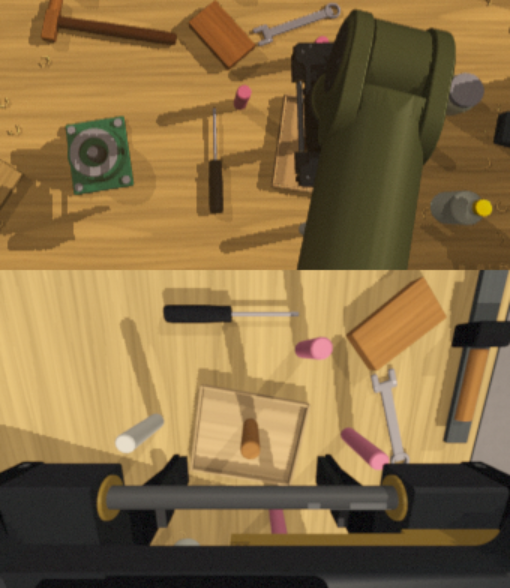

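The drift stands upright in the tray (wrist half, (250,438)), the gripper is clear and open, and the bystanders are where they were. Handing in.

```bash
python3 -c "
from h import *
print(env.sign_off())"
```

```text
the job is handed in; nothing more can be done
None
```

The job is handed in (the hand-in returned no verdict): the cup sits level on its shoulder, about 4 mm off the boss and within about 0.003 rad by the wrist camera, after the presses at the stop rocked it up to 0.017 rad and I levelled it; the drift stands released in the tray, and the bystanders visible in the last pictures had not moved.

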